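Put the nail file away and open the polish remover

TASK

Get the manicure caddy ready: slide the nail file blade first all the way into the slot of the white caddy and let go of it, then open the polish remover bottle by pressing its child-safe cap down, twisting it counterclockwise (seen from above) while pressed, and lifting it off. Finish while still holding the cap upright in the gripper, straight above the bottle and well clear of it (about 8 cm up); leave the file in its slot and do not disturb the other things on the shelf.

Things in the scene. Friction and masses are not known exactly. Their poses are not given: they have to be found in the camera images.
- file: Loose nail file, about 35 g, lying flat. Bamboo handle 75 long x 26 wide x 12 thick; steel blade 70 x 22 x 4 thick (last 10 narrows to 16 x 3) leaves the handle's end at mid-thickness. Origin: centre of the handle's underside; +x along the file to the blade tip, y across, z up. Handle ends and blade begins at x = +37.5.
- file_grip (a point): Centre of the file's handle, 6 mm above its underside: where to grip it, across the 26 mm width.
- file_tip (a point): Blade tip of the file, 107.5 mm from file_grip along the file's +x.
- caddy: White plastic manicure caddy, fixed: grey base 160 (x) x 210 (y) x 12, origin at the centre of its underside, on the shelf, z up. On its -y half a file dock, 46 wide, 80 long, 48.5 high, axis along caddy x at y -60, its slot open to caddy -x. On its +y half a square well (78 x 78, 55 high) holds the amber bottle (66 diameter, axis at x 0, y +50), which cannot turn or lift.
- slot_mouth (a point): Centre of the slot's mouth, 40 above the caddy's underside (caddy x -75, y -60); axes as the caddy's. The slot runs along caddy +x, 75 deep, 28 wide, 9 high (z 35.5 to 44.5), roofed by two lips 14 apart, seen from above. The thick handle stays out: the file is home when its handle meets the mouth, blade 70 in, file x along caddy +x.
- bottle_neck (a point): Centre of the top of the bottle's neck (under the cap), 118 above the caddy's underside, on the bottle's axis. The wide shoulder of the bottle lies 31 lower, 13 below the closed cap's rim.
- cap: Loose white ribbed safety cap, 60 diameter, 32 high, about 40 g. Origin: centre of its lower rim, z up. Closed: rim 100 and top 132 above the caddy's underside, x axis along caddy x. Lugs inside lock under ledges of the neck. A spring pushes it up with 4 N, plus 0.8 N per mm pressed; it turns only when pressed 6.5 to 9.5 mm down, 8 is good (hard stop at 10).
- cap_top (a point): Centre of the cap's top face, 32 above the cap's origin. Pressed down first, the cap turns only counterclockwise seen from above; turned 45 to 130 degrees from closed (75 is good) it is free and lifts straight off. Not pressed, it does not turn or come off; let up before 45 degrees it locks or catches again.
- compact: Closed chrome powder compact, 72 diameter, 19 high, loose; leave alone. Origin under its centre.
- hairbrush: Bamboo paddle hairbrush lying bristles down, about 210 x 72 x 28, loose; leave alone. Origin near its middle, on the shelf; handle to its -x.
- incense: Black ceramic incense holder, a dish 76 diameter, 26 high, loose; leave alone. Origin under its centre.
- sunglasses: Folded tortoiseshell sunglasses standing on their rims, 140 wide, 44 high, loose; leave alone. Origin under the bridge.

How it is judged (in metres and radians):
On the way, in this order (a step that is already met when the one before it is completed fails the run):
1. the file is home in the slot and let go (x of file_tip in the frame of slot_mouth above 0.062 m and y of file_tip in the frame of slot_mouth between -0.006 and 0.006 m and z of file_tip in the frame of slot_mouth between -0.005 and 0.005 m and angle between the x axis of file and the x axis of caddy, either way round below 0.15 rad and contact force between the fingers and file below 0.05 N), for 0.2 s.
2. the closed cap, not yet turned, is pressed down by at least 5.5 mm (z of cap in the frame of caddy below 0.0945 m and angle between the x axis of cap and the x axis of caddy, either way round below 0.25 rad and contact force between the fingers and cap above 0.5 N), for 0.1 s.
3. the cap is twisted past its locks while still down on the neck (z of cap in the frame of caddy below 0.1045 m and angle between the x axis of cap and the x axis of caddy, either way round above 0.65 rad), for 0.05 s.
At the end, for the whole second after the job is handed in: The cap is held still by the fingers, its rim at least 50 mm above its closed height, within 30 mm of the bottle's axis, within 0.25 rad of upright and touching neither bottle nor caddy; the file's blade is at least 62 of its 70 mm inside the slot, not touched by the fingers (all of step 1 and z of cap in the frame of caddy above 0.15 m and horizontal distance between cap and bottle_neck below 0.03 m and angle between cap's own z axis and vertical below 0.25 rad and contact force between the fingers and cap above 1 N and contact force between cap and caddy below 0.05 N and linear speed of cap below 0.03 m/s); the arm keeps its last pose, push and grip.
It fails at once if a bystander (compact, hairbrush, incense holder, sunglasses) is moved by more than 20 mm (distance of any of compact, hairbrush, incense, sunglasses from where it was at the start of the episode above 0.02 m).
It also fails if it takes over 48 s, if anything falls off the work surface, if the arm or the gripper's body presses on something with over 40 N, if the wrist force passes 120 N, or if a joint passes its speed limit or range.

ROBOT

A 6-joint arm with a two-finger parallel gripper is mounted at the origin on the work surface. World frame = base frame: x ahead of the robot, y to its left, z up, the work surface at z = 0. Lengths are in m, angles in degrees, forces in N, time in s.
With the tool pointing down it reaches from about 0.4 to 0.825 m from the base axis. Payload 7 kg.
Tool frame: the origin (TCP) lies between the finger pads; the fingertips stand 25 mm ahead of it and the grasp point (between the pads) lies 6 mm ahead of it; z points along the fingers, y is the line along which they close (so a half turn about z gives the same grasp; the last joint's range is limited). The gripper opens to 88 mm and grips with 3 to 60 N. Pads are 19 mm wide; open, the fingers measure 130 mm over their backs; the gripper's body (78 mm by 193 mm) begins 47 mm behind the grasp point.
Start: joints at [91.221, 20.546, 0.682, 0, -70.136, -16.507], TCP at [0.178, 0.651, 0.252] pointing down, gripper open.
Joint ranges: [-176.03, 176.03], [-82.01, 121.73], [-58.28, 71.71], [-173.87, 95.51], [-174.79, -0.11], [-173.66, 173.66]. Speed limits (degrees/s): [136.94, 136.94, 172.46, 180, 180, 180].

INTERFACE

Orientations are given as [roll, pitch, yaw] about the fixed x, y, z axes, in that order (R = Rz(yaw) Ry(pitch) Rx(roll)).
In Python, from plant import ctrl gives the robot as it stands.
- The arm moves only by the tool pendant, called as name([rows], argument=value, ...), one row to a line, values as JSON. Schema: {"type":"object","properties":{"ticks":{"type":"array","items":{"type":"array","items":{"type":"array","items":{"type":"number"},"minItems":5,"maxItems":5},"minItems":1,"maxItems":8},"minItems":1,"maxItems":1},"only":{"type":"string"},"quiet":{"type":"boolean"},"lines":{"type":"string"}},"required":["ticks"],"additionalProperties":false}. ticks is a list that holds a single list of rows (three levels of brackets), with 1 to 8 rows, each of 5 numbers: dx, dy, dz in units of 50 mm, then a turn about the tool's z in degrees, then the finger opening in m; each row is the pose to reach, as a shift and turn from the pose commanded when the call began, along the tool's axes at that moment; what a row does not reach only later rows make up. A row lasts 1/8 s, in which the tool goes at most 0.0625 m and 10.7 degrees, less where a joint would pass 70% of its speed; a pose out of reach is approached as far as the arm can. The fingers move at their own pace and stop on an object; the grip force is fixed at half the most. Time passes only in rows, so rows that do not move let the fingers close. The tool returns the time, the measured TCP pose, the force, the opening and the grip force at its end. only (a regular expression) keeps the lines of the reply that match it, lines (a string "A,B") keeps lines A to B, and quiet returns only ok. Input that does not fit is refused with a message, and nothing moves.
- ctrl.get_obs(): the state, without advancing time (a new reading comes with each control period).
- ctrl.snapshot(name): name is "side" or "top"; returns a dict with "frame" (400x640x3 uint8, red, green, blue), "z_map" (400x640 float32, m along the optical axis (not along the pixel's ray), 0 where there is no reading), "fovy" (degrees; the focal length in pixels is half the picture's height over the tangent of half this angle, whatever the lens; pixels are square), "cx", "cy" (the principal point, pixels), "k1" (the pictures are not rectified: a ray, as slopes to the right and down, at radius r is drawn at 1 + k1 r^2 times it, then the intrinsics apply), "R" (3x3) and "t" (3): a world point X has camera coordinates R X + t. Camera axes: x right, y down, z forward; pixel columns grow to the right and rows downward; lengths in m; the calibration is good to about 2 mm. A picture is of the moment at which its call begins.
- ctrl.close_job(): hands the job in; it is judged then, once.
The state is a dict: "clock": time; "joint_pos": joint angles; "qvel": joint speeds; "tau": joint torques, N m; "tool_pos": TCP position; "orientation": TCP orientation; "force": force on the tool from outside, world axes, zero at the start; "moment": the same for the moment, N m; "opening": finger opening in m; "gripper_force": force on a finger pad.
Only numpy, scipy, OpenCV 4.12 (cv2) and the standard library are available. Lean on these libraries where they do the work, as an engineer would, in place of code of your own. Each camera call takes 0.05 s, during which the arm holds its last target. There are 200 camera calls.

## Working session

There is one attempt and no reset: what is moved stays moved. The work goes in short steps, Python scripts to look and compute and a tool call to move; the robot and the scene stay as the last step left them, time stands still between calls to the robot, and variables do not carry over. Pictures are saved under pics/ and viewed, at most 10 in all, crops included, and the job is handed in when it is done.

```bash
ls; mkdir -p pics
```

Create h.py:
```python
import numpy as np, cv2, pickle, os
from plant import ctrl
def snap(name, key):
    s=ctrl.snapshot(name); pickle.dump(s,open(f'pics/{key}.pkl','wb')); return s
def load(key): return pickle.load(open(f'pics/{key}.pkl','rb'))
def K(s):
    f=200/np.tan(np.radians(s['fovy'])/2); return f
def rays(s,uv):
    uv=np.asarray(uv,float).reshape(-1,2); f=K(s)
    d=(uv-[s['cx'],s['cy']])/f; x=d.copy()
    for _ in range(30): x=d/(1+s['k1']*(x**2).sum(1,keepdims=True))
    return x
def at_depth(s,uv,z=None):
    x=rays(s,uv); uv=np.asarray(uv).reshape(-1,2)
    if z is None: z=s['z_map'][uv[:,1].astype(int),uv[:,0].astype(int)]
    c=np.c_[x,np.ones(len(x))]*np.asarray(z).reshape(-1,1)
    return (c-s['t'])@s['R']
def at_height(s,uv,h):
    x=rays(s,uv); d=np.c_[x,np.ones(len(x))]@s['R']; o=-s['R'].T@s['t']
    return o+d*((h-o[2])/d[:,2])[:,None]
def proj(s,X):
    c=np.asarray(X).reshape(-1,3)@s['R'].T+s['t']; x=c[:,:2]/c[:,2:]
    return x*(1+s['k1']*(x**2).sum(1,keepdims=True))*K(s)+[s['cx'],s['cy']]
def cloud(s):
    v,u=np.mgrid[:400,:640]; return at_depth(s,np.c_[u.ravel(),v.ravel()]).reshape(400,640,3)
def save(img,name,scale=1): 
    cv2.imwrite(f'pics/{name}.png',cv2.resize(img[...,::-1],None,fx=scale,fy=scale,interpolation=cv2.INTER_CUBIC))
```

Run:
```python
from h import *
for n in ('top','side'):
    s=snap(n,n+'0'); save(s['frame'],n+'0',1.25)
    print(n,s['fovy'],s['cx'],s['cy'],s['k1'],-s['R'].T@s['t'],s['R'].round(3).tolist())
print(ctrl.get_obs())
```

```text
pics
plant.py
top 54.23146511457334 314.04783390983147 200.88368297252373 -0.0691734561703972 [0.32946436 0.06261297 1.16901758] [[-0.043, -0.999, -0.002], [-0.973, 0.043, -0.225], [0.225, -0.008, -0.974]]
side 53.48339170586991 326.4699380067286 191.15424689929165 -0.030406324020414613 [ 0.04952663 -0.89725352  0.77434   ] [[0.889, -0.457, 0.02], [-0.232, -0.489, -0.841], [0.395, 0.743, -0.541]]
{'clock': 0.1, 'joint_pos': array([ 9.12208111e+01,  2.05859432e+01,  6.39557725e-01, -1.82217203e-02,
       -7.01353967e+01, -1.65081990e+01]), 'qvel': array([-0.06478321, -0.18622707, -0.01784942, -0.01166328, -0.00571469,
       -0.02212022]), 'tau': array([-2.10880103e-04, -5.84163308e+01,  2.93751973e+01,  7.01558277e+00,
        1.02112195e-02, -4.75372633e-05]), 'tool_pos': array([0.17787056, 0.65073207, 0.25073455]), 'orientation': array([ 1.79916721e+02, -6.81630125e-03, -1.52935869e+01]), 'force': array([-0.57641959,  0.49068255, -1.62157699]), 'moment': array([ 0.0061733 , -0.01172258,  0.05847937]), 'gripper_force': 0.0, 'opening': 0.08745470390984264}
```

View pics/top0.png

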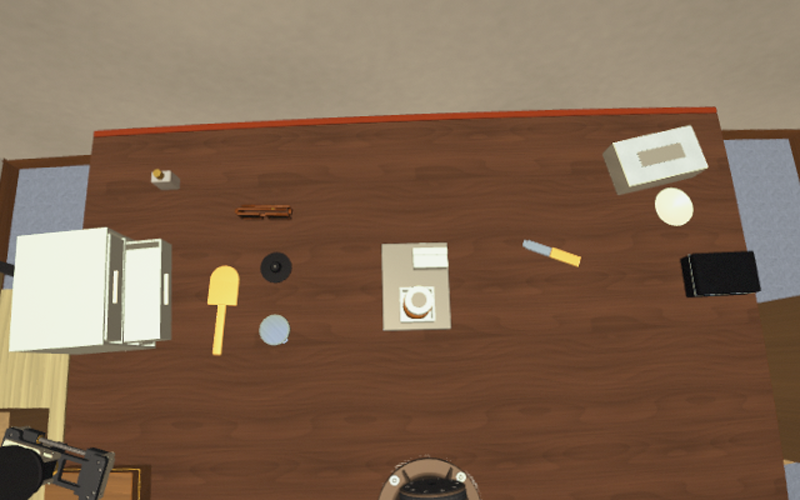

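View pics/side0.png

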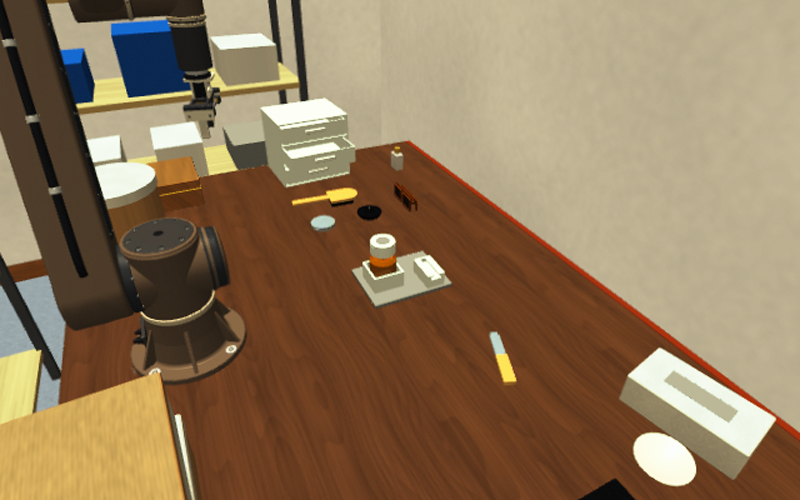

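The top view shows the caddy at about (416,285) with the dock at (430,258), its mouth facing right, and the bottle at (418,302). The file is at (552,253) with its tip to the left at (525,243). The bystanders are on the left. In the side view the cap is at (382,245) and the file at (503,358).

Run:
```python
from h import *
t=load('top0'); save(t['frame'][188:273,300:470],'crop0',4.7)
s=load('side0'); save(s['frame'][180:310,275:420],'crop1',4.5)
for k in('top0','side0'):
    s=load(k);C=cloud(s);F=s['frame'].astype(int)
    hsv=cv2.cvtColor(s['frame'],cv2.COLOR_RGB2HSV)
    # handle: yellow, in region x .3-.8, y -.6..-.1
    reg=(C[...,0]>.3)&(C[...,0]<.8)&(C[...,1]>-.45)&(C[...,1]<-.12)
    hand=reg&(hsv[...,1]>110)&(hsv[...,2]>170)
    blade=reg&(hsv[...,0]>90)&(hsv[...,0]<130)&(hsv[...,2]>100)
    for n,m,h in(('handle',hand,.012),('blade',blade,.008)):
        vu=np.argwhere(m)[:,::-1].astype(np.float32)
        P=at_height(s,vu,h); r=cv2.minAreaRect(P[:,:2].astype(np.float32)*1000)
        print(k,n,len(vu),P.mean(0).round(4),r,'z',np.median(C[m][:,2]).round(4))
    # caddy levels
    reg=(C[...,0]>.3)&(C[...,0]<.75)&(C[...,1]>-.2)&(C[...,1]<.2)
    for n,lo,hi in(('base',.008,.017),('dock',.045,.053),('well',.053,.06),('cap',.126,.138)):
        m=reg&(C[...,2]>lo)&(C[...,2]<hi); P=C[m]
        r=cv2.minAreaRect(P[:,:2].astype(np.float32)*1000); print(k,n,m.sum(),P.mean(0).round(4),r)
```

```text
top0 handle 204 [ 0.5647 -0.3663  0.012 ] ((564.5557861328125, -366.59478759765625), (73.88612365722656, 26.755573272705078), 67.17472839355469) z 0.0131
top0 blade 122 [ 0.5917 -0.3006  0.008 ] ((592.7511596679688, -299.1690368652344), (66.52117919921875, 19.2706298828125), 66.12808227539062) z 0.0094
top0 base 2339 [0.5096 0.0109 0.0128] ((539.7338256835938, 12.923858642578125), (491.87799072265625, 295.3264465332031), 20.32575225830078)
top0 dock 323 [ 0.5616 -0.0294  0.0493] ((514.3543090820312, -13.229400634765625), (90.08277893066406, 185.6963348388672), 69.28913879394531)
top0 well 152 [0.4607 0.0015 0.0558] ((507.521240234375, -7.675575256347656), (88.68853759765625, 184.06954956054688), 76.4229965209961)
top0 cap 398 [0.4607 0.0028 0.133 ] ((460.8069152832031, 2.8218917846679688), (59.32477569580078, 57.32577133178711), 24.64274787902832)
side0 handle 239 [ 0.5626 -0.3668  0.012 ] ((563.04541015625, -365.33099365234375), (74.64933776855469, 27.279958724975586), 67.30852508544922) z 0.0138
side0 blade 0 [nan nan nan] ((0.0, 0.0), (0.0, 0.0), 0.0) z nan
side0 base 1020 [ 0.4946 -0.0176  0.0123] ((508.2655334472656, 2.5811538696289062), (164.6763458251953, 210.84271240234375), 89.32977294921875)
side0 dock 288 [ 0.5268 -0.0274  0.0488] ((504.2475891113281, -17.95022201538086), (86.78390502929688, 188.92967224121094), 77.80219268798828)
side0 well 128 [ 0.4494 -0.0128  0.0556] ((487.00238037109375, -14.403701782226562), (77.3338851928711, 159.77880859375), 72.11378479003906)
side0 cap 205 [0.4569 0.0006 0.132 ] ((457.6893615722656, 3.1854248046875), (60.43877029418945, 56.73554992675781), 65.95220947265625)<stdin>:14: RuntimeWarning: Mean of empty slice.
  ret = um.true_divide(
  return _methods._mean(a, axis=axis, dtype=dtype,
  ret = ret.dtype.type(ret / rcount)
```

View pics/crop0.png

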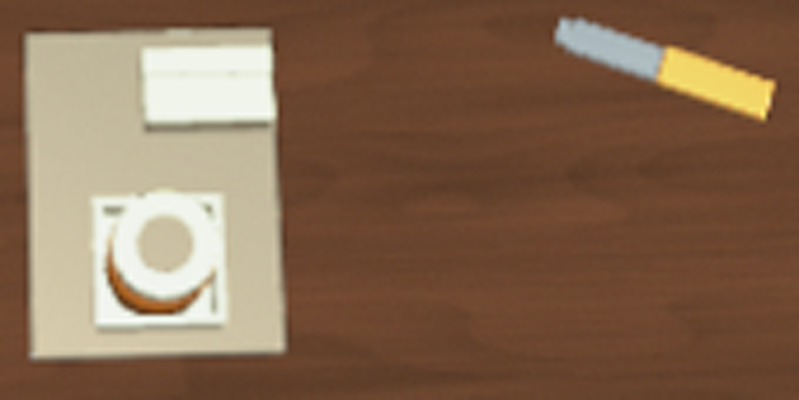

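View pics/crop1.png

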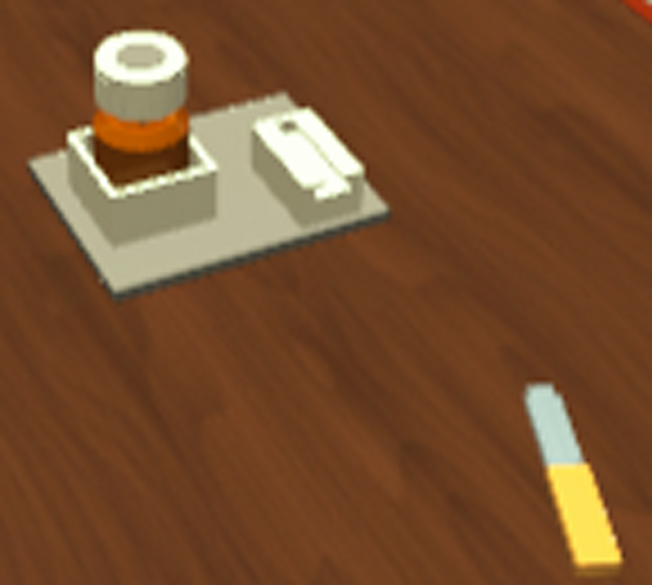

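Crop 0: base corners (25,35), (272,30), (286,353), (31,358); dock top (142,46)–(273,122), open to the right; cap centre (165,243). Crop 1: base corners (30,162), (285,95), (388,208), (116,291); slot mouth near (335,190).

Create m.py:
```python
from h import *
from scipy.spatial.transform import Rotation as Ro
t=load('top0');s=load('side0')
A=np.array([[25,35],[272,30],[286,353],[31,358]])/4.7+[300,188]-.5+.5/4.7
B=np.array([[285,95],[388,208],[116,291],[30,162]])/4.5+[275,180]-.5+.5/4.5
for n,S,U in(('top',t,A),('side',s,B)):
    P=at_height(S,U,.012); r=cv2.minAreaRect(P[:,:2].astype(np.float32)*1000)
    print(n,(P*1000).round(1)[:,:2].tolist(),P.mean(0)*1000)
    # order: caddy (+x,-y),(-x,-y),(-x,+y),(+x,+y)
    M=np.array([[80,-105],[-80,-105],[-80,105],[80,105]])/1000.
    c=P[:,:2]-P[:,:2].mean(0); yaw=np.arctan2((M[:,0]*c[:,1]-M[:,1]*c[:,0]).sum(),(M*c).sum())
    print('yaw',np.degrees(yaw),'res',((c-M@np.array([[np.cos(yaw),np.sin(yaw)],[-np.sin(yaw),np.cos(yaw)]]))*1000).round(1).tolist())
    R=np.array([[np.cos(yaw),-np.sin(yaw)],[np.sin(yaw),np.cos(yaw)]])
    print('axis',P[:,:2].mean(0)+R@[0,.05],'slot',P[:,:2].mean(0)+R@[-.075,-.06])
```

Run:
```python
from m import *
for S in(t,s):
    C=cloud(S)
    # file pixels -> PCA by height above table
    m=(C[...,2]>.005)&(C[...,2]<.03)&(C[...,0]>.48)&(C[...,0]<.7)&(C[...,1]>-.45)&(C[...,1]<-.2)
    P=C[m]; print(m.sum(),cv2.minAreaRect(P[:,:2].astype(np.float32)*1000))
    reg=(C[...,0]>.52)&(C[...,0]<.62)&(C[...,1]>-.12)&(C[...,1]<.06)&(C[...,2]>.04)&(C[...,2]<.056)
    P=C[reg]; print('dock',P.mean(0),cv2.minAreaRect(P[:,:2].astype(np.float32)*1000))
    print('table z',np.median(C[(abs(C[...,1]+.25)<.1)&(abs(C[...,0]-.45)<.05)][:,2]))
```

```text
top [[615.5, 80.5], [611.9, -80.0], [403.7, -74.7], [407.7, 84.7]] [509.71599174   2.61840086  12.        ]
yaw 88.66779045846127 res [[-1.0, 0.3], [-1.0, -0.2], [0.8, 0.2], [1.1, -0.3]]
axis [0.45972951 0.00378087] slot [ 0.56795607 -0.07375629]
side [[613.9, 79.8], [611.4, -74.7], [404.8, -73.0], [407.2, 83.4]] [509.33259766   3.89033003  12.        ]
yaw 89.20847566325328 res [[-1.6, -2.6], [-1.8, 2.9], [1.6, 1.7], [1.8, -1.9]]
axis [0.45933737 0.00458104] slot [ 0.5682908  -0.07193137]
587 ((589.8732299804688, -324.312255859375), (218.791748046875, 245.76402282714844), 0.5633137822151184)
dock [ 0.56933723 -0.03235697  0.04907242] ((570.3546752929688, -34.573543548583984), (79.8270492553711, 46.27460861206055), 88.27208709716797)
table z 0.0010804468778342726
457 ((591.9724731445312, -345.9274597167969), (214.33114624023438, 166.29408264160156), 1.862720251083374)
dock [ 0.56618893 -0.0337488   0.04780233] ((568.4903564453125, -31.974613189697266), (82.70677947998047, 49.61207962036133), 88.60740661621094)
table z 0.0012390093158939322
```

Create to.py:
```python
import sys
from h import *
from scipy.spatial.transform import Rotation as Ro
def to(x,y,z,yaw):
    o=ctrl.get_obs(); R=Ro.from_euler('xyz',o['orientation'],degrees=True)
    d=R.inv().apply(np.array([x,y,z])-o['tool_pos']); turn=-((yaw-o['orientation'][2]+180)%360-180)
    print('t',round(o['clock'],2),'pos',o['tool_pos'].round(4),o['orientation'].round(2),'d',d.round(4),'turn',round(turn,2),'F',o['force'].round(1),'open',round(o['opening'],4))
if __name__=='__main__': to(*map(float,sys.argv[1:5]))
```

```bash
python3 to.py 0.5 0.2 0.25 -60; python3 to.py .564 -.366 .10 -112.7
```

```text
t 0.1 pos [0.1779 0.6507 0.2507] [ 1.7992e+02 -1.0000e-02 -1.5290e+01] d [0.4296 0.3498 0.0013] turn 44.71 F [-0.6  0.5 -1.6] open 0.0875
t 0.1 pos [0.1779 0.6507 0.2507] [ 1.7992e+02 -1.0000e-02 -1.5290e+01] d [0.6406 0.8787 0.1521] turn 97.41 F [-0.6  0.5 -1.6] open 0.0875
```
Go to 0.5,0.2 in 9 rows approx, first 8: d=0.554.

Units first: shifts go in units of 50 mm. So 0.2 m is 4, 0.39 m is 7.8.

pendant([
  [[1.1, 0.9, 0, 8, 0.088], [2, 1.7, 0, 18, 0.088], [3, 2.5, 0, 28, 0.088], [4, 3.3, 0, 38, 0.088], [5, 4.1, 0, 48, 0.088], [6, 4.8, 0, 58, 0.088], [6.9, 5.6, 0, 68, 0.088], [7.8, 6.4, 0, 78, 0.088]],
])

```text
clock: 1.1
tool_pos: [0.4679, 0.2417, 0.2515]
orientation: [180.0, 0.0, -93.6]
force: [0.9, 0.0, -0.4]
opening: 0.0876
gripper_force: 0.0
```

```bash
python3 to.py .564 -.366 .08 -112.7
```

```text
t 1.1 pos [0.4679 0.2417 0.2515] [180.    0.  -93.6] d [ 0.6005 -0.1341  0.1715] turn 19.1 F [ 0.9  0.  -0.4] open 0.0876
```

To row units: 0.48 m is 9.6, 0.42 m is 8.4.

pendant([
  [[1.2, -0.26, 0, 4, 0.088], [2.4, -0.54, 0, 8, 0.088], [3.6, -0.8, 0, 12, 0.088], [4.8, -1.06, 0, 16, 0.088], [6, -1.34, 0, 19, 0.088], [7.2, -1.6, 0, 19.1, 0.088], [8.4, -1.88, 0.2, 19.1, 0.088], [9.6, -2.14, 0.6, 19.1, 0.088]],
])

```text
clock: 2.1
tool_pos: [0.5467, -0.242, 0.2224]
orientation: [-179.9, 0.0, -112.4]
force: [1.6, 0.9, -0.0]
opening: 0.0877
gripper_force: 0.0
```

```bash
python3 to.py .564 -.366 .08 -112.7
```

```text
t 2.1 pos [ 0.5467 -0.242   0.2224] [-1.7991e+02  2.0000e-02 -1.1239e+02] d [ 0.1081 -0.063   0.1425] turn 0.31 F [ 1.6  0.9 -0. ] open 0.0877
```

To row units: 0.12 m is 2.4, 0.1 m is 2.

pendant([
  [[1, 0.4, 0.6, 0, 0.06], [2, 0.6, 1.2, 0, 0.06], [2.4, 0.6, 2, 0, 0.06], [2.4, 0.6, 2.4, 0, 0.06], [2.4, 0.6, 2.4, 0, 0.06]],
])

```text
clock: 2.72
tool_pos: [0.4713, -0.3392, 0.1003]
orientation: [179.8, -0.0, -112.4]
force: [0.4, 0.6, 0.2]
opening: 0.0606
gripper_force: 0.0
```

```bash
python3 to.py .564 -.366 .027 -112.7
```

```text
t 2.73 pos [ 0.4713 -0.3392  0.1003] [ 1.7976e+02 -1.0000e-02 -1.1244e+02] d [-0.0107 -0.0962  0.0729] turn 0.26 F [0.4 0.6 0.2] open 0.0606
```

I typed that second move before I had the first move's numbers, and its y sign was wrong. It did no harm, and the next move corrects it.

To row units: 0.03 m is 0.6, -0.0962 m is -1.924.

pendant([
  [[-0.12, -1, 0, 0, 0.06], [-0.214, -1.924, 0.2, 0.26, 0.06], [-0.214, -1.924, 0.6, 0.26, 0.06], [-0.214, -1.924, 0.6, 0.26, 0.06]],
])

```text
clock: 3.22
tool_pos: [0.5655, -0.3654, 0.0714]
orientation: [179.9, -0.0, -112.6]
force: [0.2, -0.7, -0.2]
opening: 0.0599
gripper_force: 0.0
```

```bash
python3 to.py .564 -.366 .027 -112.7
```

Run:
```python
from h import *
s=snap('top','top1'); save(s['frame'][170:240,400:490],'crop2',7)
```

```text
t 3.23 pos [ 0.5655 -0.3654  0.0714] [ 179.86   -0.   -112.62] d [0.0011 0.0011 0.0444] turn 0.08 F [ 0.2 -0.7 -0.2] open 0.0599
```

View pics/crop2.png

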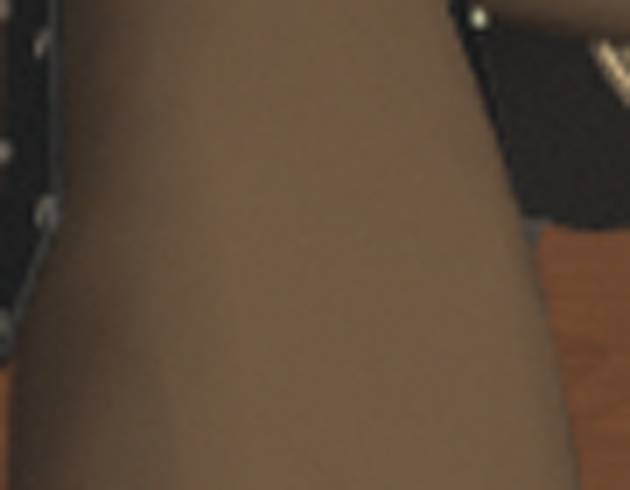

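The arm hides the file in the top view (it fills the crop), so I'll descend on the numbers and grip.

pendant([
  [[0.016, 0.018, 0.87, 0.08, 0.06], [0.016, 0.018, 0.87, 0.08, 0.06], [0.016, 0.018, 0.87, 0.08, 0.06], [0.016, 0.018, 0.87, 0.08, 0.0], [0.016, 0.018, 0.87, 0.08, 0.0], [0.016, 0.018, 0.87, 0.08, 0.0], [0.016, 0.018, 0.87, 0.08, 0.0], [0.016, 0.018, 0.87, 0.08, 0.0]],
])

```text
clock: 4.28
tool_pos: [0.5647, -0.3665, 0.0289]
orientation: [180.0, -0.0, -112.7]
force: [-0.7, -0.0, 2.2]
opening: 0.0256
gripper_force: 30.0
```

```bash
python3 to.py .564 -.366 .1 -112.7;python3 - <<'E'
from h import *
s=snap('side','side2'); save(s['frame'][240:330,360:460],'crop3',6)
E
```

```text
t 4.28 pos [ 0.5647 -0.3665  0.0289] [ 1.8000e+02 -1.0000e-02 -1.1272e+02] d [-0.0002  0.0008 -0.0711] turn -0.02 F [-0.7 -0.   2.2] open 0.0256
```

View pics/crop3.png

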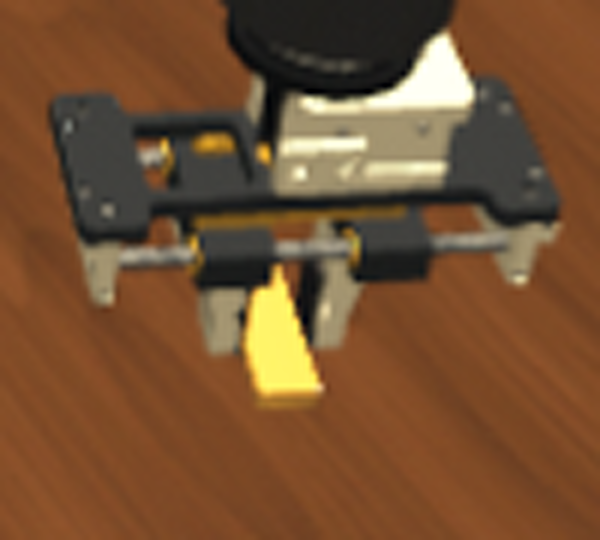

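The file is gripped: opening 25.6 mm, handle between the pads at (270,330) in the crop. Next I lift it and move to 15 mm in front of the slot.

To row units: -0.07 m is -1.4, -0.05 m is -1.

pendant([
  [[0, 0, -1, 0, 0], [0, 0, -1.4, 0, 0], [0, 0, -1.4, 0, 0]],
])

```text
clock: 4.7
tool_pos: [0.5657, -0.3669, 0.1006]
orientation: [-179.8, 0.0, -112.7]
force: [0.1, 0.3, -0.8]
opening: 0.0256
gripper_force: 30.0
```

```bash
python3 to.py .5661 -.2065 .1 -91.2
```

```text
t 4.7 pos [ 0.5657 -0.3669  0.1006] [-1.7979e+02  1.0000e-02 -1.1272e+02] d [-0.1481  0.0616  0.0004] turn -21.52 F [ 0.1  0.3 -0.8] open 0.0256
```

pendant([
  [[-1, 0.4, 0, -10, 0], [-2, 0.8, 0, -20, 0], [-2.96, 1.232, 0, -21.5, 0], [-2.96, 1.232, 0, -21.5, 0], [-2.96, 1.232, 0.6, -21.5, 0], [-2.96, 1.232, 0.74, -21.5, 0], [-2.96, 1.232, 0.74, -21.5, 0]],
])

```text
clock: 5.58
tool_pos: [0.5644, -0.2068, 0.0608]
orientation: [179.9, -0.0, -91.3]
force: [-0.1, 0.7, -0.0]
opening: 0.0255
gripper_force: 30.0
```

```bash
python3 to.py .5661 -.2065 .063 -91.2
```

Run:
```python
from h import *
s=snap('side','side3'); t=snap('top','top3'); 
a=cv2.resize(s['frame'][195:285,330:410],None,fx=5,fy=5,interpolation=cv2.INTER_CUBIC)
b=cv2.resize(t['frame'][190:280,320:400],None,fx=5,fy=5,interpolation=cv2.INTER_CUBIC)
save(np.hstack([a,b]),'crop4')
```

```text
t 5.58 pos [ 0.5644 -0.2068  0.0608] [ 1.7987e+02 -1.0000e-02 -9.1270e+01] d [-0.0003 -0.0017 -0.0022] turn -0.07 F [-0.1  0.7 -0. ] open 0.0255
```

View pics/crop4.png

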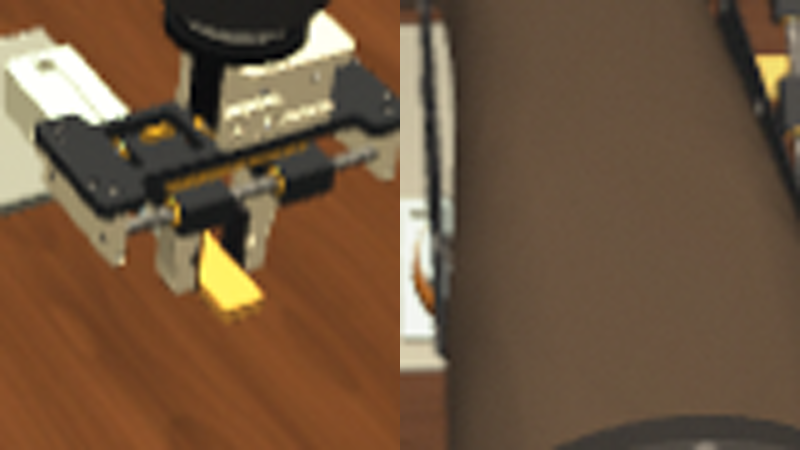

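Both cameras have the blade hidden; the side crop shows only the handle's rear end, at about (240,300). I'll average the pose readings and measure the handle from the depth.

Run:
```python
from h import *
L=[]
for i in range(12):
    s=snap('side','side4'); o=ctrl.get_obs(); L.append(np.r_[o['tool_pos'],o['orientation'][2]])
L=np.array(L); print(L.mean(0).round(5),L.std(0).round(5),o['clock'])
C=cloud(s);hsv=cv2.cvtColor(s['frame'],cv2.COLOR_RGB2HSV)
m=(hsv[...,0]>20)&(hsv[...,0]<35)&(hsv[...,1]>110)&(hsv[...,2]>200); m[:235]=0;m[262:]=0;m[:,:365]=0;m[:,385:]=0
P=C[m];print(m.sum(),P.mean(0),P.std(0),np.percentile(P,[2,50,98],axis=0).round(4).tolist())
Q=at_height(s,np.argwhere(m)[:,::-1],.046)
print('xy@46',np.percentile(Q,[1,50,99],axis=0).round(4)[:,:2].tolist())
# edges row by row
for v in range(236,260):
    u=np.flatnonzero(m[v])
    if len(u)>1: print(v,at_height(s,[[u.min()-.5,v],[u.max()+.5,v]],.046)[:,:2].round(4).tolist(),C[v,u,2].round(4).min(),C[v,u,2].max().round(4))
```

```text
[ 5.65240e-01 -2.06350e-01  6.21400e-02 -9.12351e+01] [0.00016 0.00017 0.00025 0.00971] 6.275
100 [ 0.56584861 -0.21896411  0.04469578] [0.00862647 0.01597252 0.0045619 ] [[0.5519, -0.2415, 0.0426], [0.5664, -0.2205, 0.0451], [0.5775, -0.1874, 0.0477]]
xy@46 [[0.5508, -0.243], [0.5655, -0.2215], [0.5764, -0.1881]]
242 [[0.572, -0.1875], [0.5772, -0.19]] 0.044 0.0453
243 [[0.5697, -0.1913], [0.5773, -0.195]] 0.001 0.0463
244 [[0.5673, -0.1949], [0.5775, -0.1999]] 0.0443 0.0471
245 [[0.565, -0.1986], [0.5777, -0.2048]] 0.0435 0.0461
246 [[0.5627, -0.2022], [0.5779, -0.2097]] 0.0435 0.048
247 [[0.5578, -0.2046], [0.5755, -0.2133]] 0.0451 0.0477
248 [[0.5555, -0.2082], [0.5757, -0.2181]] 0.0445 0.0467
249 [[0.5533, -0.2118], [0.5759, -0.2228]] 0.0432 0.047
250 [[0.551, -0.2154], [0.576, -0.2276]] 0.0429 0.0466
251 [[0.5513, -0.2201], [0.5762, -0.2323]] 0.0426 0.0467
252 [[0.5515, -0.2248], [0.5764, -0.237]] 0.0431 0.0472
253 [[0.5493, -0.2283], [0.5741, -0.2404]] 0.0418 0.0472
254 [[0.5495, -0.233], [0.5718, -0.2438]] 0.044 0.0481
255 [[0.5498, -0.2376], [0.5621, -0.2436]] 0.0447 0.0469
```

pendant([
  [[0, -0.016, -0.018, 0, 0], [-0.2, -0.016, -0.018, 0, 0], [-0.4, -0.016, -0.018, 0, 0], [-0.54, -0.016, -0.018, 0, 0], [-0.64, -0.016, -0.018, 0, 0], [-0.74, -0.016, -0.018, 0, 0], [-0.74, -0.016, -0.018, 0, 0]],
])

```text
clock: 7.15
tool_pos: [0.5667, -0.1689, 0.0626]
orientation: [-180.0, -0.0, -91.2]
force: [0.2, 0.3, 0.0]
opening: 0.0257
gripper_force: 30.0
```

```bash
python3 to.py .5681 -.1115 .063 -91.2
```

```text
t 7.15 pos [ 0.5667 -0.1689  0.0626] [-180.    -0.   -91.2] d [-0.0574 -0.0002 -0.0004] turn 0.0 F [0.2 0.3 0. ] open 0.0257
```

pendant([
  [[-0.2, 0, 0, 0, 0], [-0.4, 0, 0, 0, 0], [-0.6, 0, 0, 0, 0], [-0.8, 0, 0, 0, 0], [-0.9, 0, 0, 0, 0], [-1, 0, 0, 0, 0], [-1.04, 0, 0, 0, 0], [-1.04, 0, 0, 0, 0]],
])

```text
clock: 8.15
tool_pos: [0.5677, -0.1172, 0.0626]
orientation: [180.0, -0.0, -91.2]
force: [-0.0, 0.4, 0.2]
opening: 0.0256
gripper_force: 30.0
```

```bash
python3 to.py .5681 -.1115 .063 -91.2
```

```text
t 8.15 pos [ 0.5677 -0.1172  0.0626] [180.    -0.   -91.22] d [-0.0058 -0.0003 -0.0004] turn -0.02 F [-0.   0.4  0.2] open 0.0256
```

pendant([
  [[-0.06, 0, 0, 0, 0], [-0.1, 0, 0, 0, 0], [-0.13, 0, 0, 0, 0], [-0.15, 0, 0, 0, 0], [-0.15, 0, 0, 0, 0]],
])

```text
clock: 8.78
tool_pos: [0.5679, -0.1099, 0.0626]
orientation: [180.0, -0.0, -91.2]
force: [-0.5, -1.5, 0.4]
opening: 0.0258
gripper_force: 30.0
```

Run:
```python
from h import *
s=snap('side','side5'); save(s['frame'][190:270,310:400],'crop5',6); print(ctrl.get_obs()['force'])
```

```text
[-1.06161669 -1.54819569 -0.2475285 ]
```

View pics/crop5.png

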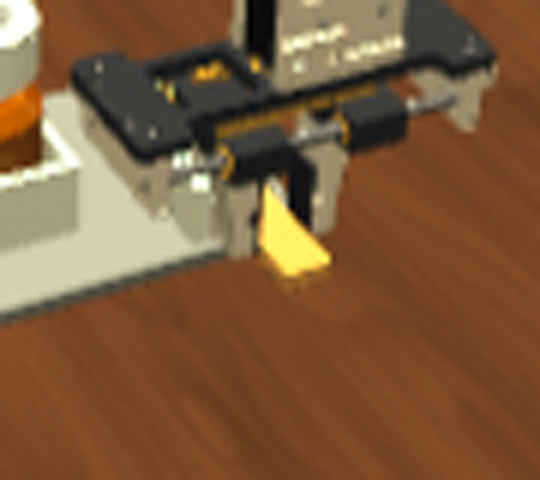

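The handle sits at the dock face, rear end at (305,265) in the crop, and the force is starting to rise. I'll nudge it a little more to confirm contact.

To row units: -0.002 m is -0.04, -0.001 m is -0.02.

pendant([
  [[-0.02, 0, 0, 0, 0], [-0.04, 0, 0, 0, 0], [-0.04, 0, 0, 0, 0]],
])

```text
clock: 9.2
tool_pos: [0.5678, -0.1096, 0.0629]
orientation: [180.0, -0.1, -91.2]
force: [0.5, -11.8, -0.4]
opening: 0.0255
gripper_force: 30.0
```

The handle has met the mouth (12 N), so it is home. I'll relax the push, open, let it settle, and lift.

To row units: -0.08 m is -1.6, -0.04 m is -0.8.

pendant([
  [[0.036, 0, 0, 0, 0], [0.036, 0, 0, 0, 0.04], [0.036, 0, 0, 0, 0.06], [0.036, 0, 0, 0, 0.06], [0.036, 0, 0, 0, 0.06], [0.036, 0, 0, 0, 0.06], [0.036, 0, -0.8, 0, 0.06], [0.036, 0, -1.6, 0, 0.088]],
])

```text
clock: 10.2
tool_pos: [0.5675, -0.1096, 0.1431]
orientation: [179.9, -0.0, -91.2]
force: [1.8, -0.5, 0.1]
opening: 0.065
gripper_force: 0.0
```

pendant([
  [[0.4, 0, -1, 0, 0.088], [0.6, 0, -1.8, 0, 0.088], [0.6, 0, -1.8, 0, 0.088]],
])

```text
clock: 10.58
tool_pos: [0.569, -0.1403, 0.2365]
orientation: [-179.6, -0.0, -91.3]
force: [-0.1, 0.4, -0.6]
opening: 0.0868
gripper_force: 0.0
```

```bash
python3 to.py .4597 .0035 .22 -91.2
```

Run:
```python
from h import *
s=snap('side','side6'); save(s['frame'][180:300,275:415],'crop6',5)
C=cloud(s);hsv=cv2.cvtColor(s['frame'],cv2.COLOR_RGB2HSV)
m=(hsv[...,0]>20)&(hsv[...,0]<35)&(hsv[...,1]>110)&(hsv[...,2]>200)&(abs(C[...,0]-.565)<.05)&(abs(C[...,1]+.12)<.1)
P=at_height(s,np.argwhere(m)[:,::-1],.046);print(m.sum(),cv2.minAreaRect(P[:,:2].astype(np.float32)*1000),np.median(C[m][:,2]))
```

```text
t 10.57 pos [ 0.569  -0.1403  0.2365] [-179.61   -0.    -91.25] d [-0.1413  0.1125  0.0157] turn -0.05 F [-0.1  0.4 -0.6] open 0.0868
143 ((563.1976928710938, -114.26467895507812), (81.13162994384766, 25.433609008789062), 85.55560302734375) 0.04060126738875169
```

View pics/crop6.png

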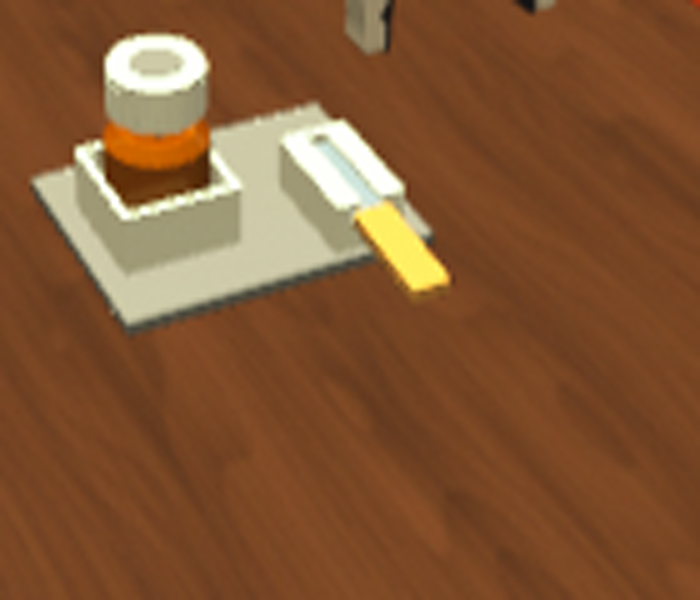

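The file is home: the blade shows in the slot up to (320,138), and the handle is against the mouth at (370,210), drooping slightly and released. Next is the cap.

pendant([
  [[-0.8, 0.6, 0, 0, 0.088], [-1.6, 1.3, 0, 0, 0.088], [-2.4, 1.9, 0, 0, 0.088], [-2.826, 2.244, 0, 0, 0.088], [-2.826, 2.244, 0.2, 0, 0.088], [-2.826, 2.244, 0.2, 0, 0.088]],
])

```text
clock: 11.38
tool_pos: [0.4574, 0.004, 0.2212]
orientation: [179.9, -0.0, -91.2]
force: [0.5, -1.2, -0.1]
opening: 0.0879
gripper_force: 0.0
```

```bash
python3 to.py .460 .0035 .130 -91.2
```

```text
t 11.38 pos [0.4574 0.004  0.2212] [ 1.7986e+02 -5.0000e-02 -9.1190e+01] d [ 0.0004 -0.0028  0.0912] turn 0.01 F [ 0.5 -1.2 -0.1] open 0.0879
```

To row units: 0.0905 m is 1.81, 0.08 m is 1.6.

pendant([
  [[0.008, -0.04, 0.6, 0, 0.088], [0.008, -0.04, 1.2, 0, 0.088], [0.008, -0.04, 1.6, 0, 0.088], [0.008, -0.04, 1.81, 0, 0.088], [0.008, -0.04, 1.81, 0, 0.088]],
])

```text
clock: 12.0
tool_pos: [0.46, 0.0031, 0.1315]
orientation: [179.9, -0.1, -91.3]
force: [0.2, -0.3, -0.7]
opening: 0.088
gripper_force: 0.0
```

```bash
python3 to.py .460 .0035 .130 -91.2
```

```text
t 12.0 pos [0.46   0.0031 0.1315] [ 1.799e+02 -5.000e-02 -9.127e+01] d [-0.0004 -0.      0.0015] turn -0.07 F [ 0.2 -0.3 -0.7] open 0.088
```

To row units: 0.001 m is 0.02.

pendant([
  [[0, 0, 0.02, 0, 0.05], [0, 0, 0.02, 0, 0.03], [0, 0, 0.02, 0, 0.03], [0, 0, 0.02, 0, 0.03], [0, 0, 0.02, 0, 0.03], [0, 0, 0.02, 0, 0.03]],
])

```text
clock: 12.75
tool_pos: [0.4602, 0.0038, 0.1313]
orientation: [-180.0, 0.0, -91.2]
force: [-1.5, 0.3, 2.9]
opening: 0.0605
gripper_force: 30.0
```

```bash
python3 to.py .460 .0035 .1225 -91.2
```

```text
t 12.75 pos [0.4602 0.0038 0.1313] [-1.7998e+02  1.0000e-02 -9.1220e+01] d [0.0003 0.0002 0.0088] turn -0.02 F [-1.5  0.3  2.9] open 0.0605
```

To row units: 0.0085 m is 0.17, 0.006 m is 0.12.

pendant([
  [[0, 0, 0.06, 0, 0.03], [0, 0, 0.12, 0, 0.03], [0, 0, 0.17, 0, 0.03], [0, 0, 0.17, 0, 0.03], [0, 0, 0.17, 0, 0.03], [0, 0, 0.17, 0, 0.03]],
])

```text
clock: 13.5
tool_pos: [0.4603, 0.0038, 0.123]
orientation: [-180.0, 0.0, -91.2]
force: [-4.2, 1.9, 10.4]
opening: 0.0605
gripper_force: 30.0
```

```bash
python3 to.py .460 .0035 .1225 -91.2
```

```text
t 13.5 pos [0.4603 0.0038 0.123 ] [-179.98    0.    -91.21] d [0.0003 0.0003 0.0005] turn -0.01 F [-4.2  1.9 10.4] open 0.0605
```

It is pressed about 8 mm (10.4 N, which matches the spring). Now I twist counterclockwise, which is a negative turn about the downward tool z.

pendant([
  [[0, 0, 0, -10, 0.03], [0, 0, 0, -20, 0.03], [0, 0, 0, -30, 0.03], [0, 0, 0, -40, 0.03], [0, 0, 0, -50, 0.03], [0, 0, 0, -60, 0.03], [0, 0, 0, -70, 0.03], [0, 0, 0, -78, 0.03]],
])

```text
clock: 14.5
tool_pos: [0.4619, 0.0042, 0.1237]
orientation: [-179.9, -0.2, -12.9]
force: [-0.1, 1.4, 9.6]
opening: 0.0603
gripper_force: 30.0
```

pendant([
  [[0, 0, 0, 0, 0.03], [0, 0, 0, 0, 0.03]],
])

```text
clock: 14.75
tool_pos: [0.4619, 0.0042, 0.1237]
orientation: [-179.9, -0.2, -13.2]
force: [-0.5, 1.3, 10.5]
opening: 0.06
gripper_force: 30.0
```

Run:
```python
from h import *
o=ctrl.get_obs();print(o['moment'],o['joint_pos'])
```

```text
[ 0.31727873 -0.01891513  0.03189936] [ 25.09972144   7.79627169 -35.56488013   0.07468864 -46.43761342
  51.68602871]
```

pendant([
  [[0, 0, -0.1, 0, 0.03], [0, 0, -0.18, 0, 0.03], [0, 0, -0.24, 0, 0.03], [0, 0, -0.3, 0, 0.03], [0, 0, -0.3, 0, 0.03]],
])

```text
clock: 15.38
tool_pos: [0.4603, 0.0042, 0.1375]
orientation: [-180.0, -0.0, -13.2]
force: [1.6, 5.6, 1.2]
opening: 0.06
gripper_force: 30.0
```

The cap lifts with no downward pull, so it is free. I'll take it up to about 8 cm.

pendant([
  [[0, 0, -0.3, 0, 0.03], [0, 0, -0.7, 0, 0.03], [0, 0, -1.1, 0, 0.03], [0, 0, -1.4, 0, 0.03], [0, 0, -1.56, 0, 0.03], [0, 0, -1.56, 0, 0.03], [0, 0, -1.56, 0, 0.03], [0, 0, -1.56, 0, 0.03]],
])

```text
clock: 16.38
tool_pos: [0.4598, 0.0036, 0.215]
orientation: [180.0, 0.1, -13.2]
force: [0.4, 0.5, 0.2]
opening: 0.0599
gripper_force: 30.0
```

Run:
```python
from h import *
s=snap('side','side7'); save(s['frame'][120:300,240:420],'crop7',3.3)
```

```text
(no output)
```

View pics/crop7.png

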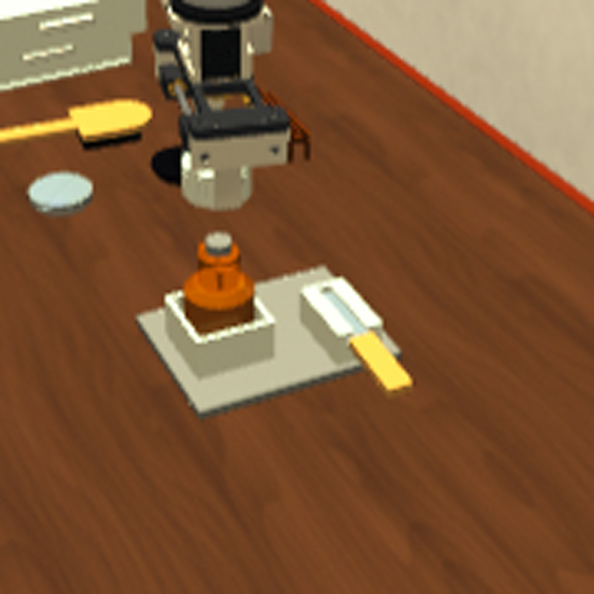

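The cap is held upright at (217,187), clear of the open neck at (218,245). The file is still in its slot (380,360) and the bystanders are where they were.

```bash
python3 -c "
from plant import ctrl
print(ctrl.close_job())"
```

```text
the job is handed in; nothing more can be done
None
```

The job is handed in: the file is home in its slot and let go, and the cap is off and held upright about 8 cm above the bottle; the hand-in returned no verdict.

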